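# Stack the last tasting cup and lid the stack

### The arm

A 6-joint arm with a two-finger parallel gripper is mounted at the origin on the work surface. World frame = base frame: x ahead of the robot, y to its left, z up, the work surface at z = 0. Lengths are in m, angles in rad, forces in N, time in s.
With the tool pointing down it reaches from about 0.225 to 0.875 m from the base axis. Payload 3.4 kg.
Tool frame: the origin (TCP) lies between the finger pads; the fingertips stand 22 mm ahead of it and the grasp point (between the pads) lies 3 mm ahead of it (manip.finger_overhang is the distance from the TCP to the fingertips, in m); z points along the fingers, y is the line along which they close (so a half turn about z gives the same grasp; the last joint's range is limited). The gripper opens to 85 mm and grips with 20 to 120 N. Pads are 22 mm wide; open, the fingers measure 114 mm over their backs; the gripper's body (76 mm by 85 mm) begins 54 mm behind the grasp point. The pads swing forward as they close: fully open they stand 13 mm farther back than shut.
Start: joints at [1.026, 0.276, 1.505, -0, 1.361, -0.121], TCP at [0.236, 0.524, 0.253] pointing down, gripper open.
Joint ranges: [-2.89, 2.89], [-0.75, 2.08], [0.22, 2.7], [-1.18, 4.32], [0.11, 2.71], [-2.7, 2.7]. Speed limits (rad/s): [2.57, 2.57, 3.14, 3.14, 3.14, 3.14].

### API

Orientations are given as a unit quaternion [w, x, y, z].
In Python, from rig import get_state, eyes, order, manip gives the robot as it stands.
- The arm moves only by the tool drive_tool, never from a script. Its argument "rows" is a list of rows, each a list of 4 numbers: the shift along the tool's x, y, z in units of 25 mm (1.0 is 25 mm), then the turn about the tool's z in units of 6 degrees (1.0 is 6 degrees). A call has exactly 8 rows; each row is the pose to reach, as a shift and turn from the pose commanded when the call began, along the tool's axes at that moment; what a row does not reach only later rows make up. A row lasts 1/12 s, in which the tool goes at most 41.7 mm and 7.16 degrees, less where a joint would pass 70% of its speed; a pose out of reach is approached as far as the arm can. A call with a gripper value outside its range is refused whole. "grip" is the finger opening in mm, from 0 to 85.4, set as the call begins (left out, the last holds). The fingers move at their own pace and stop on an object; "newtons" is the grip in N (left out, the last holds). Time passes only in rows, so rows that repeat a pose let the fingers close, or fill a call up. It gives the time, the measured TCP pose, the force, the opening and the grip force at its end, in the units of the state.
- get_state(): the state, without advancing time (a new reading comes with each control period).
- eyes.get_image(name): name is "side" or "top"; returns (picture, depth): 480x640x3 uint8, red, green, blue; 480x640 float32, m along the optical axis (not along the pixel's ray), 0 where there is no reading.
- eyes.camera_info(name): a dict with "fx", "fy", "cx", "cy" (pixels), "dist" ([k1, k2, p1, p2, k3] as OpenCV has them; the pictures are not rectified), "R" (3x3) and "t" (3): a world point X has camera coordinates R X + t. Camera axes: x right, y down, z forward; pixel columns grow to the right and rows downward; lengths in m; the calibration is good to about 2 mm. A picture is of the moment at which its call begins. camera_info takes no time and is no camera call.
- order.sign_off(): hands the job in; it is judged then, once.
The state is a dict: "clock": time; "qpos": joint angles; "qd": joint speeds; "effort": joint torques, N m; "position": TCP position; "ee_rot": TCP orientation; "contact_force": force on the tool from outside, world axes, zero at the start; "moment": the same for the moment, N m; "width": finger opening in m; "gripper_force": force on a finger pad.
Only numpy, scipy, OpenCV 4.12 (cv2) and the standard library are available. Lean on these libraries where they do the work, as an engineer would, in place of code of your own. Each camera call takes 0.05 s, during which the arm holds its last target. There are 200 camera calls.

### The job

Put the loose porcelain tasting cup away: nest it upright into the top of the stack of two cups on the round board, fully home, then set the wooden lid on the new top cup so that it sits seated and level. Porcelain chips, so lower the cup and the lid into place gently instead of dropping them, keep the stack standing on its board, and leave the two bottles and the glass beaker where they are.

Things in the scene. Friction and masses are not known exactly. Their poses are not given: they have to be found in the camera images.
- board: Round dark wooden board, 140 mm across and 12 mm thick, fixed on the table; the stack of cups stands on it. Origin: centre of its underside, on the table.
- cup_bottom: White porcelain stacking cup with a blue band, 82 mm tall: on top a straight collar 32 mm tall, 64 mm across, 58 mm inside; below it a flat shoulder steps in to a 53 mm body that tapers to a 36 mm foot; inner floor 5 mm above the foot. It is the lowest of the stack and stands loose on the board, within 12 mm of its centre. Origin: centre of the underside of the foot, z up.
- cup_middle: Identical cup, nested in cup_bottom: the top of the stack at first, rim 126 mm above the table. Nested, a cup's shoulder rests on the rim of the cup below (about 2 mm side play), so its foot lies 32 mm above the other's foot and only its 32 mm collar stays exposed; fingers that reach lower than that would meet the cup below. Origin: centre of the underside of its foot, z up.
- cup_loose: Identical cup, 110 to 180 g, standing upright by itself on the table: the one to put away. It can be gripped across its 64 mm collar. Origin: centre of the underside of its foot, z up.
- cup_bottom_rim (a point): Centre of the mouth of cup_bottom, level with its rim, 82 mm above its foot.
- cup_middle_rim (a point): Centre of the mouth of cup_middle, level with its rim, 82 mm above its foot.
- cup_loose_rim (a point): Centre of the mouth of cup_loose, level with its rim, 82 mm above its foot.
- lid: Wooden lid, about 40 g, lying knob up on the table. Underneath, a plug 53 mm across and 6 mm deep, which enters a cup's mouth with about 2.5 mm side play; above it a disc 68 mm across, 8 mm thick, which rests on the rim; on top an upright round knob 19 mm across, 26 mm tall. In all 40 mm tall. Origin: centre of the plug's underside, z up; seated, it lies 6 mm below the rim.
- lid_knob (a point): Middle of the lid's knob: on the lid's axis, 29 mm above the underside of the plug and 11 mm below the knob's top.
- amber_bottle: Bystander: amber glass bottle with black cap and paper label, 48 mm across, 115 mm tall, standing. Origin: centre of its underside.
- beaker: Bystander: clear glass beaker, 70 mm across, 92 mm tall, standing. Origin: centre of its underside.
- dropper: Bystander: small amber glass bottle with black cap, 30 mm across, 75 mm tall, standing. Origin: centre of its underside.
There are look-alikes about, which are no part of the job. Leave any green look-alike of the cup_loose alone.

How it is judged:
On the way, in this order (a step that is already met when the one before it is completed fails the run):
1. the loose cup is fully nested in the top cup of the stack, upright (z of cup_loose in the frame of cup_middle between 0.0295 and 0.0345 m and horizontal distance between cup_loose_rim and cup_middle_rim below 0.005 m and angle between cup_loose's own z axis and vertical below 0.06 rad), for 0.2 s.
2. the lid sits seated and level on the new top cup (z of lid in the frame of cup_loose_rim between -0.0085 and -0.0035 m and horizontal distance between lid and cup_loose_rim below 0.005 m and angle between lid's own z axis and vertical below 0.06 rad), for 0.2 s.
At the end, for the whole second after the job is handed in: At rest: three upright nested cups on the board (tilt under 0.06 rad, feet 29.5-34.5 mm apart, rims within 5 mm, lowest cup within 50 mm of the board's centre), and the lid on the loose cup: underside 3.5-8.5 mm below the rim, within 5 mm and 0.06 rad (all of step 1 and all of step 2 and z of cup_middle in the frame of cup_bottom between 0.0295 and 0.0345 m and horizontal distance between cup_middle_rim and cup_bottom_rim below 0.005 m and angle between each of cup_bottom, cup_middle's own z axis and vertical below 0.06 rad and horizontal distance between cup_bottom and board below 0.05 m and z of cup_bottom in the frame of board between 0.01 and 0.014 m and linear speed of each of cup_bottom, cup_middle, cup_loose, lid below 0.02 m/s); the robot touches nothing.
It fails at once if a bottle or the beaker is moved by more than 30 mm or tipped (distance of any of amber_bottle, beaker, dropper from where it was at the start of the episode above 0.03 m or angle between any of amber_bottle, beaker, dropper's own z axis and vertical above 0.3 rad).
It fails at once if a cup of the stack is tipped by more than 0.3 rad (angle between any of cup_bottom, cup_middle's own z axis and vertical above 0.3 rad).
It fails at once if the loose cup or the lid is dropped (falls free of the fingers faster than 0.45 m/s, about 10 mm of fall) ((linear speed of cup_loose above 0.45 m/s and contact force between cup_loose and the fingers below 0.05 N) or (linear speed of lid above 0.45 m/s and contact force between lid and the fingers below 0.05 N)).
It fails at once if the cup or the lid is rammed into place (a peak over 150 N) (contact force between cup_loose and cup_middle above 150 N or contact force between lid and cup_loose above 150 N).
It also fails if it takes over 67 s, if anything falls off the work surface, if the arm or the gripper's body presses on something with over 40 N, if the wrist force passes 120 N, or if a joint passes its speed limit or range.

## Working session

There is one attempt and no reset: what is moved stays moved. The work goes in short steps, Python scripts to look and compute and a tool call to move; the robot and the scene stay as the last step left them, time stands still between calls to the robot, and variables do not carry over. Pictures are saved under pics/ and viewed, at most 10 in all, crops included, and the job is handed in when it is done.

Besides the shell and the picture viewer there is one more tool, called after "Emit:" as name([rows], argument=value, ...), one row to a line, values as JSON. drive_tool: Moves the arm, as the interface text tells. Its arguments: {"type":"object","properties":{"rows":{"type":"array","items":{"type":"array","items":{"type":"number"}}},"grip":{"type":"number"},"newtons":{"type":"number"}},"required":["rows"]}

```bash
mkdir -p pics
python3 - <<'E'
from rig import get_state, eyes
import cv2,numpy as np
for n in("top","side"):
    p,d=eyes.get_image(n); cv2.imwrite(f"pics/{n}0.png",p[...,::-1]); np.save(f"pics/{n}0.npy",d)
    print(n,eyes.camera_info(n),(d>0).mean())
print(get_state())
E
```

```text
top {'fx': 478.11603779827, 'fy': 478.11603779827, 'cx': 321.32201650221236, 'cy': 242.20390469395883, 'dist': array([-0.00080873,  0.        ,  0.        ,  0.        ,  0.        ]), 'R': array([[-0.00844521, -0.99988135,  0.01288275],
       [-0.98446409,  0.00605404, -0.17548163],
       [ 0.17538282, -0.01416458, -0.98439841]]), 't': array([0.00655164, 0.62004063, 0.99565729])} 0.9962955729166667
side {'fx': 600.5751649975106, 'fy': 600.5751649975106, 'cx': 303.75166079482653, 'cy': 241.0718054928255, 'dist': array([-0.00114435,  0.        ,  0.        ,  0.        ,  0.        ]), 'R': array([[ 9.91821323e-01, -1.27630344e-01, -9.79204656e-04],
       [-8.80127633e-02, -6.78354834e-01, -7.29443948e-01],
       [ 9.24349334e-02,  7.23564244e-01, -6.84039888e-01]]), 't': array([-0.58623369,  0.14232263,  1.01179704])} 0.9958561197916667
{'clock': 0.1, 'qpos': array([ 1.02601731e+00,  2.76543756e-01,  1.50603687e+00, -5.65202198e-07,
        1.36073900e+00, -1.20980818e-01]), 'qd': array([-0.00144466,  0.00027802, -0.00312833,  0.00023247,  0.00287026,
       -0.00025537]), 'effort': array([ 1.98870104e-03, -4.17699087e+01, -2.46404564e+01,  8.42021655e-05,
        5.80130465e-03,  3.14911165e-05]), 'position': array([0.23620911, 0.52373693, 0.25250727]), 'ee_rot': array([-2.81896560e-04,  2.10316763e-01,  9.77632914e-01, -8.16174505e-04]), 'contact_force': array([0.12206362, 0.22659482, 0.14851898]), 'moment': array([-0.04284467,  0.00703317, -0.02033794]), 'gripper_force': 0.0, 'width': 0.08575496915794496}
```

View pics/top0.png

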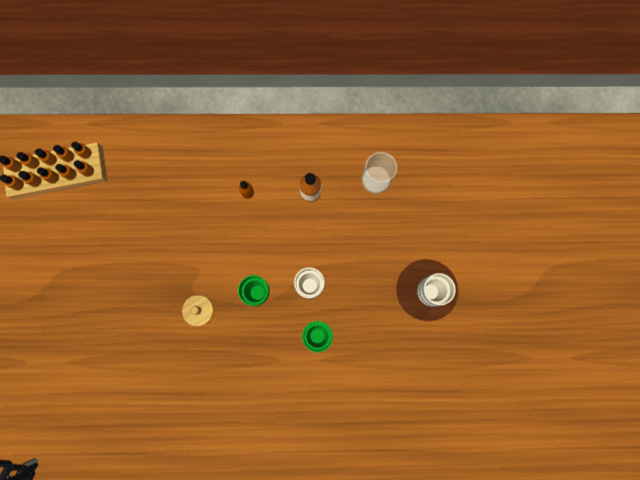

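View pics/side0.png

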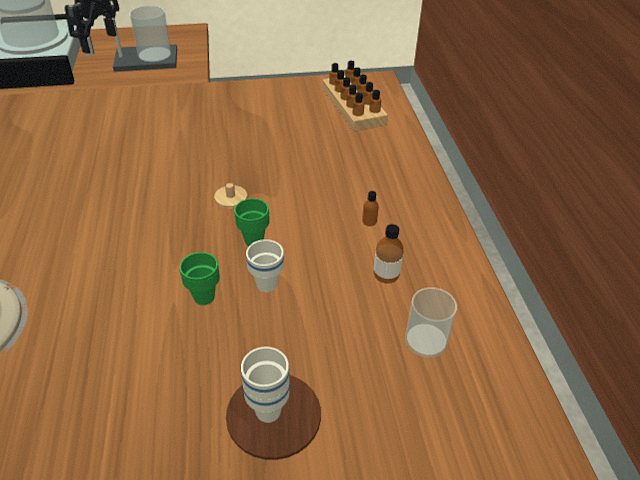

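```bash
cat > h.py <<'E'
import numpy as np, cv2
from rig import get_state, eyes
def cam(n):
    c=eyes.camera_info(n); K=np.array([[c['fx'],0,c['cx']],[0,c['fy'],c['cy']],[0,0,1]])
    return K,np.array(c['dist']),np.array(c['R']),np.array(c['t'])
def rays(n,uv):
    K,D,R,t=cam(n); u=cv2.undistortPoints(np.float64(uv).reshape(-1,1,2),K,D)[:,0]
    return np.c_[u,np.ones(len(u))],R,t
def plane(n,uv,z):
    r,R,t=rays(n,uv); o=-R.T@t; d=r@R
    return o+d*((z-o[2])/d[:,2])[:,None]
def cloud(n,d,box):
    u0,v0,u1,v1=box; v,u=np.mgrid[v0:v1,u0:u1]; uv=np.c_[u.ravel(),v.ravel()]
    r,R,t=rays(n,uv); z=d[v0:v1,u0:u1].ravel()
    return uv,(r*z[:,None]-t)@R
def circ(p):
    for _ in range(4):
        A=np.c_[2*p[:,:2],np.ones(len(p))]; s=np.linalg.lstsq(A,(p[:,:2]**2).sum(1),rcond=None)[0]
        r=np.sqrt(s[2]+s[0]**2+s[1]**2); e=abs(np.hypot(*(p[:,:2]-s[:2]).T)-r); p=p[e<max(.003,np.median(e)*2.5)]
    return s[:2].round(4),round(r,4),len(p)
def outer(n,img,box,mask,z):
    """outer edge of a colour blob's hull, cast on plane z"""
    u0,v0,u1,v1=box; m=mask(img[v0:v1,u0:u1].astype(int)).astype(np.uint8)
    cs,_=cv2.findContours(m,cv2.RETR_EXTERNAL,cv2.CHAIN_APPROX_NONE); c=max(cs,key=cv2.contourArea)
    h=cv2.convexHull(c)[:,0]+[u0,v0]
    return plane(n,h,z)
white=lambda a:(a.min(-1)>110)&(a.max(-1)-a.min(-1)<50)
E
python3 - <<'E'
from h import *
B={'top':{'loose':(285,258,335,308,.082),'stack':(405,262,470,318,.126),'lid':(177,290,218,330,.014),'knob':(185,300,206,322,.040)},
 'side':{'loose':(235,232,295,300,.082),'stack':(230,338,300,430,.126),'lid':(208,178,252,212,.014),'knob':(220,180,240,200,.04)}}
for n in B:
    im=cv2.imread(f'pics/{n}0.png')[...,::-1]; d=np.load(f'pics/{n}0.npy')
    for k,b in B[n].items():
        uv,P=cloud(n,d,b[:4]); z=b[4]; s=P[abs(P[:,2]-z)<.0025]
        print(n,k,'zmax',np.percentile(P[:,2],[50,99.5]).round(4),'ring',circ(s) if len(s)>8 else len(s),s[:,:2].mean(0).round(4))
        if k in('loose','stack'): print('   hull',circ(outer(n,im,b[:4],white,z)))
# bystanders and greens
d=np.load('pics/top0.npy')
for k,b in dict(g1=(235,270,275,310),g2=(300,318,336,356),drop=(235,178,256,200),amber=(295,168,325,205),beak=(358,148,400,196),board=(395,258,460,322)).items():
    uv,P=cloud('top',d,b); s=P[P[:,2]>(.01 if k=='board' else .03)]; print(k,np.median(s,0).round(3))
E
```

```text
top loose zmax [0.0009 0.0852] ring (array([0.5293, 0.0292]), np.float64(0.0304), 107) [0.5289 0.029 ]
   hull (array([0.5285, 0.0294]), np.float64(0.0315), 20)
top stack zmax [0.0117 0.1282] ring (array([ 0.5101, -0.2342]), np.float64(0.0304), 136) [ 0.5107 -0.2334]
   hull (array([ 0.5086, -0.2273]), np.float64(0.0352), 19)
top lid zmax [0.0028 0.0434] ring (array([0.475 , 0.2785]), np.float64(0.0258), 493) [0.4742 0.2783]
top knob zmax [0.0142 0.0434] ring (array([0.4759, 0.2774]), np.float64(0.0063), 34) [0.4757 0.2776]
side loose zmax [-0.001   0.0815] ring (array([0.5265, 0.0261]), np.float64(0.0303), 62) [0.5236 0.0259]
   hull (array([0.5263, 0.023 ]), np.float64(0.0337), 25)
side stack zmax [0.0111 0.1254] ring (array([ 0.5076, -0.2365]), np.float64(0.0304), 165) [ 0.509  -0.2389]
   hull (array([ 0.5076, -0.2389]), np.float64(0.0329), 27)
side lid zmax [0.0069 0.4563] ring (array([0.4724, 0.2744]), np.float64(0.0247), 117) [0.4722 0.27  ]
side knob zmax [0.0108 0.043 ] ring (array([0.4733, 0.2729]), np.float64(0.0054), 10) [0.4735 0.2722]
g1 [0.518 0.155 0.055]
g2 [0.416 0.013 0.053]
drop [0.743 0.17  0.052]
amber [0.739 0.026 0.079]
beak [ 0.781 -0.129  0.07 ]
board [ 0.513 -0.23   0.014]
```

```bash
cat >> h.py <<'E'
from scipy.spatial.transform import Rotation as Ro
def plan(x,y,z,yaw=np.pi/2):
    """shift/turn in tool units to TCP target; yaw=world heading of tool y (mod pi)"""
    s=get_state(); w,*v=s['ee_rot']; R=Ro.from_quat([*v,w]).as_matrix()
    sh=R.T@(np.array([x,y,z])-s['position'])/.025
    cur=np.arctan2(R[1,1],R[0,1]); dw=(yaw-cur+np.pi/2)%np.pi-np.pi/2
    print('t',round(s['clock'],2),'pos',s['position'].round(4),'rows:',sh.round(3),'turn',round(-np.degrees(dw)/6,3),'tilt',R[:2,2].round(4),'F',s['contact_force'].round(1),'w',round(s['width'],4),'gf',s['gripper_force'],'q6',s['qpos'][5].round(2))
E
python3 - <<'E'
from h import *
from rig import manip
print([(a,getattr(manip,a)) for a in dir(manip) if a[0]!='_'])
plan(.528,.028,.20)
E
```

```text
[('MotionError', <class 'rig.MotionError'>), ('finger_overhang', 0.022)]
t 0.1 pos [0.2362 0.5237 0.2525] rows: [-18.794 -13.272   2.119] turn -4.047 tilt [-0.0009 -0.0015] F [0.1 0.2 0.1] w 0.0858 gf 0.0 q6 -0.12
```

Emit:
drive_tool([
  [-0.6, -0.4, 0, -0.3],
  [-1.7, -1.2, 0, -0.6],
  [-2.9, -2.0, 0, -1],
  [-4.1, -2.9, 0, -1.5],
  [-5.3, -3.7, 0, -2],
  [-6.5, -4.6, 0, -2.6],
  [-7.8, -5.5, 0, -3.3],
  [-9, -6.4, 0, -4.05],
], grip=85, newtons=30)

```text
clock: 0.77
position: [0.3762, 0.284, 0.253]
ee_rot: [-0.0, -0.002, 1.0, -0.0]
contact_force: [0.0, 0.4, -0.1]
width: 0.0848
gripper_force: 0.0
```

```bash
python3 -c "
from h import *; plan(.528,.028,.17)"
```

```text
t 0.77 pos [0.3762 0.284  0.253 ] rows: [ -6.025 -10.265   3.323] turn 0.042 tilt [-0.0001 -0.0003] F [ 0.   0.4 -0.1] w 0.0848 gf 0.0 q6 -1.08
```

Emit:
drive_tool([
  [-0.8, -1.4, 0.3, 0],
  [-1.6, -2.8, 0.7, 0],
  [-2.4, -4.2, 1.2, 0],
  [-3.3, -5.6, 1.7, 0],
  [-4.2, -7.1, 2.2, 0],
  [-5.1, -8.6, 2.7, 0],
  [-5.7, -9.7, 3.1, 0],
  [-6.02, -10.26, 3.32, 0],
])

```text
clock: 1.43
position: [0.528, 0.0251, 0.1686]
ee_rot: [-0.0, 0.001, 1.0, -0.001]
contact_force: [0.7, -0.2, 0.2]
width: 0.0851
gripper_force: 0.0
```

```bash
python3 -c "
from h import *; plan(.528,.028,.13)
for n in('side','top'):
  p,d=eyes.get_image(n); cv2.imwrite(f'pics/{n}1.png',p[...,::-1]); np.save(f'pics/{n}1.npy',d)
  c=(200,160,400,320) if n=='side' else (230,200,400,350)
  cv2.imwrite(f'pics/{n}1c.png',cv2.resize(p[c[1]:c[3],c[0]:c[2],::-1],None,fx=2,fy=2) )
a=[cv2.resize(cv2.imread(f'pics/{n}1c.png'),(400,330)) for n in('side','top')]; cv2.imwrite('pics/c1.png',np.hstack(a))"
```

```text
t 1.43 pos [0.528  0.0251 0.1686] rows: [-1.000e-03  1.190e-01  1.542e+00] turn -0.024 tilt [-0.0006 -0.0019] F [ 0.7 -0.2  0.2] w 0.0851 gf 0.0 q6 -1.65
```

View pics/c1.png

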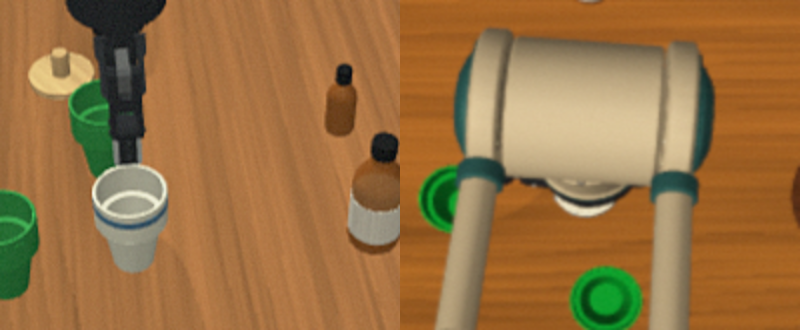

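Emit:
drive_tool([
  [0, 0, 0.3, 0],
  [0, 0, 0.8, 0],
  [0, 0, 1.4, 0],
  [0, 0, 2.0, 0],
  [0, 0, 2.6, 0],
  [0, 0, 3.2, 0],
  [0, 0, 3.6, 0],
  [0, 0, 3.8, 0],
])

```text
clock: 2.2
position: [0.5247, 0.0308, 0.0741]
ee_rot: [-0.001, -0.001, 1.0, 0.0]
contact_force: [0.3, 0.3, 0.9]
width: 0.0849
gripper_force: 0.0
```

Emit:
drive_tool([
  [0, 0, 0, 0],
  [0, 0, 0, 0],
  [0, 0, 0, 0],
  [0, 0, 0, 0],
  [0, 0, 0, 0],
  [0, 0, 0, 0],
  [0, 0, 0, 0],
  [0, 0, 0, 0],
], grip=55, newtons=30)

```text
clock: 2.87
position: [0.5268, 0.0294, 0.0759]
ee_rot: [0.001, -0.0, 1.0, 0.0]
contact_force: [-0.6, 0.5, 3.4]
width: 0.0626
gripper_force: 33.6
```

Emit:
drive_tool([
  [0, 0, -0.1, 0],
  [0, 0, -0.4, 0],
  [0, 0, -1.0, 0],
  [0, 0, -2.0, 0],
  [0, 0, -3.2, 0],
  [0, 0, -4.6, 0],
  [0, 0, -5.6, 0],
  [0, 0, -6.2, 0],
])

```text
clock: 3.53
position: [0.5274, 0.0291, 0.234]
ee_rot: [0.003, -0.0, 1.0, -0.0]
contact_force: [-0.1, -0.2, -1.9]
width: 0.0623
gripper_force: 33.6
```

Emit:
drive_tool([
  [0, -0.2, 0, 0],
  [0.1, -0.7, 0, 0],
  [0.1, -1.5, 0, 0],
  [0.2, -2.4, 0, 0],
  [0.2, -3.4, 0, 0],
  [0.3, -4.2, 0, 0],
  [0.3, -4.8, 0, 0],
  [0.4, -5, 0, 0],
])

```text
clock: 4.2
position: [0.5151, -0.0986, 0.228]
ee_rot: [-0.002, 0.001, 1.0, -0.0]
contact_force: [0.6, 0.1, -1.9]
width: 0.0627
gripper_force: 33.6
```

Emit:
drive_tool([
  [0, -0.2, 0, 0],
  [0.1, -0.7, 0, 0],
  [0.1, -1.5, 0, 0],
  [0.2, -2.4, 0, 0],
  [0.2, -3.4, 0, 0],
  [0.3, -4.3, 0, 0],
  [0.3, -5, 0, 0],
  [0.36, -5.4, 0, 0],
])

```text
clock: 4.87
position: [0.5072, -0.2327, 0.2298]
ee_rot: [-0.0, 0.0, 1.0, -0.0]
contact_force: [-0.1, -0.0, -1.1]
width: 0.063
gripper_force: 33.6
```

Run:
```python
from h import *
plan(.509,-.2345,.23)
for n in('side','top'):
  p,d=eyes.get_image(n); cv2.imwrite(f'pics/{n}2.png',p[...,::-1]); np.save(f'pics/{n}2.npy',d)
p=cv2.imread('pics/side2.png')[200:470,130:430]; q=cv2.imread('pics/top2.png')[200:400,330:530]
cv2.imwrite('pics/c2.png',np.hstack([cv2.resize(p,(450,405)),cv2.resize(q,(350,405))]))
```

```text
t 4.87 pos [ 0.5072 -0.2327  0.2298] rows: [-0.071 -0.074 -0.009] turn -0.002 tilt [-0.0004 -0.0007] F [-0.1 -0.  -1.1] w 0.063 gf 33.62149156630039 q6 -2.12
```

View pics/c2.png

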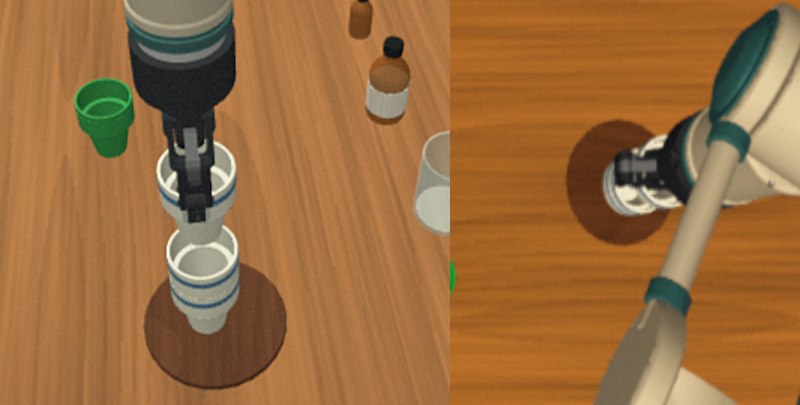

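Run:
```python
from h import *
n='side'; d=np.load('pics/side2.npy'); im=cv2.imread('pics/side2.png')[...,::-1].astype(int)
b=(225,285,300,430); uv,P=cloud(n,d,b); w=white(im[b[1]:b[3],b[0]:b[2]]).ravel()
P=P[w]; print(np.percentile(P[:,2],[1,50,99]).round(3))
for z0 in np.arange(.19,.25,.004):
    s=P[(abs(P[:,2]-z0)<.002)]
    if len(s)>10: print(round(z0,3),circ(s),s[:,:2].mean(0).round(4))
s=P[abs(P[:,2]-.126)<.002]; print('stack',circ(s))
```

```text
[0.019 0.118 0.315]
0.19 (array([ 0.5076, -0.2362]), np.float64(0.0227), 38) [ 0.5097 -0.249 ]
0.194 (array([ 0.5075, -0.2362]), np.float64(0.0233), 30) [ 0.5132 -0.2321]
0.198 (array([ 0.5076, -0.2339]), np.float64(0.0223), 27) [ 0.5143 -0.2211]
0.202 (array([ 0.5082, -0.2393]), np.float64(0.0269), 66) [ 0.5122 -0.231 ]
0.206 (array([ 0.5081, -0.2369]), np.float64(0.0295), 131) [ 0.509  -0.2325]
0.21 (array([ 0.5076, -0.236 ]), np.float64(0.0304), 91) [ 0.5127 -0.2433]
0.214 (array([ 0.5078, -0.2361]), np.float64(0.0304), 100) [ 0.5101 -0.2469]
0.218 (array([ 0.5075, -0.236 ]), np.float64(0.0305), 78) [ 0.5088 -0.2448]
0.222 (array([ 0.5076, -0.239 ]), np.float64(0.0329), 57) [ 0.5118 -0.2304]
0.226 (array([ 0.5072, -0.2397]), np.float64(0.0332), 56) [ 0.5106 -0.233 ]
0.23 (array([ 0.5078, -0.2357]), np.float64(0.0304), 101) [ 0.5114 -0.2383]
0.234 (array([ 0.5078, -0.2347]), np.float64(0.0304), 213) [ 0.5096 -0.2374]
stack (array([ 0.5075, -0.2367]), np.float64(0.0304), 101)
```

Emit:
drive_tool([
  [0, 0, 0.2, 0],
  [0, 0, 0.5, 0],
  [0, 0, 0.9, 0],
  [0, 0, 1.4, 0],
  [0, 0, 1.9, 0],
  [0, 0, 2.4, 0],
  [0, 0, 2.7, 0],
  [0, 0, 2.9, 0],
])

```text
clock: 5.63
position: [0.5068, -0.2296, 0.1561]
ee_rot: [-0.001, -0.001, 1.0, 0.001]
contact_force: [0.3, -1.2, -1.4]
width: 0.0628
gripper_force: 33.7
```

Emit:
drive_tool([
  [0, 0, 0.03, 0],
  [0, 0, 0.06, 0],
  [0, 0, 0.09, 0],
  [0, 0, 0.12, 0],
  [0, 0, 0.15, 0],
  [0, 0, 0.18, 0],
  [0, 0, 0.18, 0],
  [0, 0, 0.18, 0],
])

```text
clock: 6.3
position: [0.5076, -0.2308, 0.1535]
ee_rot: [0.0, -0.0, 1.0, -0.0]
contact_force: [-0.5, -0.3, -1.3]
width: 0.0627
gripper_force: 33.7
```

Emit:
drive_tool([
  [0, 0, 0.02, 0],
  [0, 0, 0.04, 0],
  [0, 0, 0.06, 0],
  [0, 0, 0.08, 0],
  [0, 0, 0.1, 0],
  [0, 0, 0.1, 0],
  [0, 0, 0.1, 0],
  [0, 0, 0.1, 0],
])

```text
clock: 6.97
position: [0.508, -0.2314, 0.1519]
ee_rot: [0.001, -0.0, 1.0, -0.001]
contact_force: [-0.8, -1.4, 5.6]
width: 0.0627
gripper_force: 34.3
```

Run:
```python
from h import *
p,d=eyes.get_image('side'); im=p.astype(int); cv2.imwrite('pics/side3.png',p[...,::-1])
b=(225,300,305,430); uv,P=cloud('side',d,b); P=P[white(im[b[1]:b[3],b[0]:b[2]]).ravel()]
for z0 in np.arange(.148,.182,.002):
    s=P[abs(P[:,2]-z0)<.001]; print(round(z0,3),len(s),circ(s) if len(s)>10 else '')
plan(.51,-.23,.15)
cv2.imwrite('pics/c3.png',cv2.resize(p[310:430,200:340,::-1],None,fx=4,fy=4))
```

```text
0.148 22 (array([ 0.5083, -0.2341]), np.float64(0.0297), 21)
0.15 25 (array([ 0.5085, -0.2345]), np.float64(0.0305), 25)
0.152 42 (array([ 0.5085, -0.2348]), np.float64(0.0303), 42)
0.154 74 (array([ 0.5085, -0.2336]), np.float64(0.0307), 74)
0.156 122 (array([ 0.5084, -0.2337]), np.float64(0.0303), 122)
0.158 21 (array([ 0.5083, -0.2341]), np.float64(0.0305), 21)
0.16 0 
0.162 0 
0.164 0 
0.166 0 
0.168 0 
0.17 0 
0.172 0 
0.174 0 
0.176 0 
0.178 0 
0.18 1 
t 7.02 pos [ 0.508  -0.2314  0.1519] rows: [-0.08   0.056  0.077] turn 0.004 tilt [ 0.0018 -0.0017] F [-0.5 -1.6  5.2] w 0.0629 gf 34.273338317871094 q6 -2.12
```

View pics/c3.png

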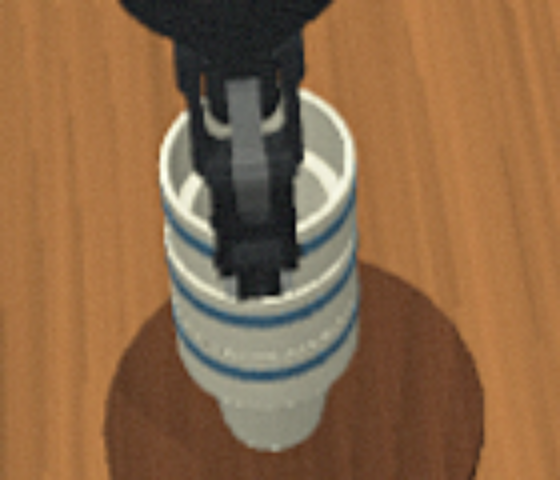

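Emit:
drive_tool([
  [0, 0, 0, 0],
  [0, 0, 0, 0],
  [0, 0, 0, 0],
  [0, 0, 0, 0],
  [0, 0, 0, 0],
  [0, 0, 0, 0],
  [0, 0, 0, 0],
  [0, 0, 0, 0],
], grip=85)

```text
clock: 7.68
position: [0.5074, -0.2306, 0.1507]
ee_rot: [-0.0, -0.0, 1.0, 0.0]
contact_force: [-0.4, 0.9, -0.3]
width: 0.0852
gripper_force: 0.0
```

Emit:
drive_tool([
  [0, 0, -0.1, 0],
  [0, 0, -0.4, 0],
  [0, 0, -0.9, 0],
  [0, 0, -1.6, 0],
  [0, 0, -2.3, 0],
  [0, 0, -3.0, 0],
  [0, 0, -3.6, 0],
  [0, 0, -4, 0],
])

```text
clock: 8.35
position: [0.5081, -0.231, 0.2533]
ee_rot: [0.001, -0.0, 1.0, -0.001]
contact_force: [1.0, -0.2, -1.0]
width: 0.0852
gripper_force: 0.0
```

Emit:
drive_tool([
  [0.1, 0.5, 0, 0],
  [0.2, 1.5, 0, 0],
  [0.3, 3, 0, 0],
  [0.4, 4.6, 0, 0],
  [0.6, 6.2, 0, 0],
  [0.8, 7.8, 0, 0],
  [1.0, 9.2, 0, 0],
  [1.1, 10, 0, 0],
])

```text
clock: 9.02
position: [0.4773, 0.0235, 0.25]
ee_rot: [-0.001, -0.001, 1.0, 0.001]
contact_force: [-0.9, -0.3, 0.1]
width: 0.0849
gripper_force: 0.0
```

Run:
```python
from h import *
plan(.474,.2755,.12)
for n,b in dict(side=(225,300,305,430),top=(405,250,475,325)).items():
    p,d=eyes.get_image(n); im=p.astype(int); cv2.imwrite(f'pics/{n}4.png',p[...,::-1])
    uv,P=cloud(n,d,b); P=P[white(im[b[1]:b[3],b[0]:b[2]]).ravel()]
    for z0 in (.156,.158,.160): s=P[abs(P[:,2]-z0)<.0015]; print(n,z0,len(s),circ(s) if len(s)>10 else '')
    A=np.c_[P,np.ones(len(P))][(abs(P[:,2]-.158)<.003)]; print(n,'plane slope',np.linalg.lstsq(A[:,[0,1,3]],A[:,2],rcond=None)[0])
    if n=='side': q=p
cv2.imwrite('pics/c4.png',cv2.resize(q[310:430,200:340,::-1],None,fx=4,fy=4))
```

```text
t 9.02 pos [0.4773 0.0235 0.25  ] rows: [ 0.091 10.066  5.229] turn 0.024 tilt [-0.0026  0.0026] F [-0.9 -0.3  0.1] w 0.0849 gf 0.0 q6 -1.67
side 0.156 255 (array([ 0.5082, -0.234 ]), np.float64(0.0304), 255)
side 0.158 71 (array([ 0.5083, -0.2346]), np.float64(0.0302), 71)
side 0.16 1 
side plane slope [-0.00198372 -0.00246388  0.15662894]
top 0.156 70 (array([ 0.5108, -0.2314]), np.float64(0.0303), 70)
top 0.158 83 (array([ 0.5108, -0.2316]), np.float64(0.0302), 83)
top 0.16 33 (array([ 0.511 , -0.2316]), np.float64(0.0303), 33)
top plane slope [0.00178434 0.01020242 0.15895168]
```

View pics/c4.png

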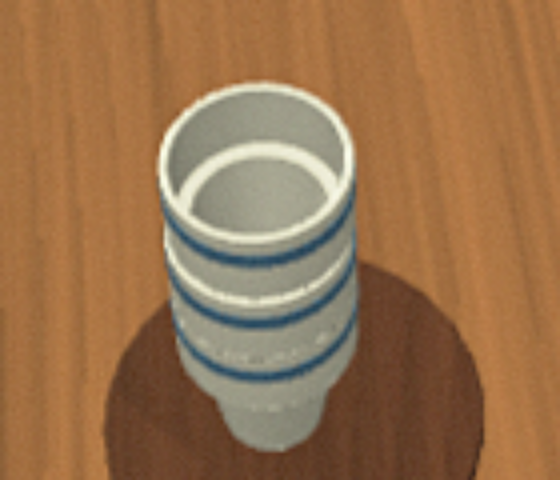

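Run:
```python
from h import *
im=cv2.imread('pics/side2.png')[...,::-1].astype(int); d=np.load('pics/side2.npy')
b=(245,290,280,360); uv,P=cloud('side',d,b); m=(im[b[1]:b[3],b[0]:b[2]].max(-1)<70).ravel()&(P[:,2]>.16)&(P[:,1]<-.255)
P=P[m]; uv=uv[m]; o=np.argsort(P[:,2])[:200:12]
print(np.c_[uv,P.round(4)][o])
```

```text
[[ 2.620e+02  3.460e+02  5.062e-01 -2.759e-01  2.211e-01]
 [ 2.640e+02  3.470e+02  5.084e-01 -2.797e-01  2.238e-01]
 [ 2.620e+02  3.450e+02  5.062e-01 -2.773e-01  2.248e-01]
 [ 2.560e+02  3.450e+02  4.993e-01 -2.784e-01  2.275e-01]
 [ 2.610e+02  3.420e+02  5.054e-01 -2.771e-01  2.305e-01]
 [ 2.600e+02  3.420e+02  5.042e-01 -2.781e-01  2.320e-01]
 [ 2.640e+02  3.410e+02  5.089e-01 -2.788e-01  2.339e-01]
 [ 2.600e+02  3.400e+02  5.044e-01 -2.787e-01  2.365e-01]
 [ 2.550e+02  3.400e+02  4.987e-01 -2.961e-01  2.599e-01]
 [ 2.570e+02  3.390e+02  5.010e-01 -2.969e-01  2.624e-01]
 [ 2.500e+02  3.380e+02  4.934e-01 -2.952e-01  2.632e-01]
 [ 2.600e+02  3.360e+02  5.046e-01 -2.945e-01  2.640e-01]
 [ 2.630e+02  3.360e+02  5.079e-01 -2.955e-01  2.648e-01]
 [ 2.570e+02  3.370e+02  5.012e-01 -2.966e-01  2.655e-01]
 [ 2.540e+02  3.360e+02  4.980e-01 -2.951e-01  2.659e-01]
 [ 2.670e+02  3.360e+02  5.122e-01 -2.975e-01  2.666e-01]
 [ 2.620e+02  3.330e+02  5.071e-01 -2.931e-01  2.672e-01]]
```

Emit:
drive_tool([
  [0, 0.5, 0, 0],
  [0, 1.6, 0.1, 0],
  [0, 3, 0.3, 0],
  [0, 4.5, 0.6, 0],
  [0, 6.1, 1.2, 0],
  [0, 7.7, 2.2, 0],
  [0, 9.2, 3.4, 0],
  [0, 10.15, 4.5, 0],
], grip=50, newtons=25)

```text
clock: 9.78
position: [0.4801, 0.2699, 0.1432]
ee_rot: [0.001, -0.0, 1.0, 0.001]
contact_force: [1.6, -0.6, 0.1]
width: 0.0501
gripper_force: 0.0
```

Emit:
drive_tool([
  [0, 0, 0.1, 0],
  [0, 0, 0.2, 0],
  [0, 0, 0.3, 0],
  [0, 0, 0.4, 0],
  [0, 0, 0.5, 0],
  [0, 0, 0.5, 0],
  [0, 0, 0.5, 0],
  [0, 0, 0.5, 0],
])

```text
clock: 10.45
position: [0.4802, 0.2675, 0.1318]
ee_rot: [0.001, 0.0, 1.0, 0.0]
contact_force: [0.1, -0.6, -0.0]
width: 0.0502
gripper_force: 0.0
```

Run:
```python
from h import *
plan(.4745,.278,.039)
p,d=eyes.get_image('side'); cv2.imwrite('pics/c5.png',cv2.resize(p[90:230,160:320,::-1],None,fx=3.5,fy=3.5))
```

```text
t 10.45 pos [0.4802 0.2675 0.1318] rows: [0.233 0.417 3.711] turn -0.006 tilt [0.0012 0.0005] F [ 0.1 -0.6 -0. ] w 0.0502 gf 0.0 q6 -1.19
```

View pics/c5.png

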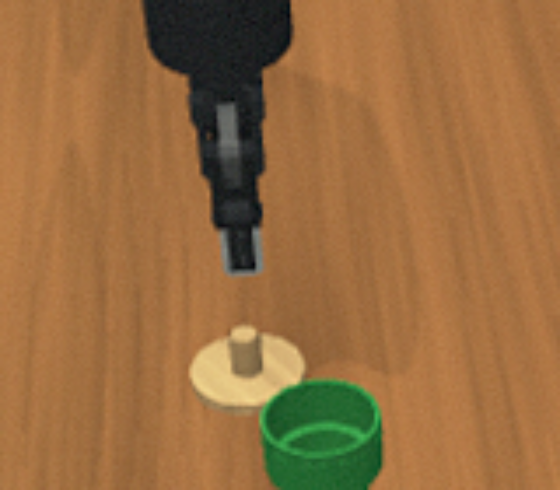

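Emit:
drive_tool([
  [0.1, 0.2, 0.2, 0],
  [0.23, 0.4, 0.6, 0],
  [0.23, 0.4, 1.1, 0],
  [0.23, 0.4, 1.6, 0],
  [0.23, 0.4, 2.2, 0],
  [0.23, 0.4, 2.7, 0],
  [0.23, 0.4, 3.0, 0],
  [0.23, 0.4, 3.2, 0],
])

```text
clock: 11.17
position: [0.4729, 0.2781, 0.0495]
ee_rot: [-0.001, -0.0, 1.0, -0.0]
contact_force: [0.4, -0.3, -1.0]
width: 0.0496
gripper_force: 0.0
```

Emit:
drive_tool([
  [0, 0, 0.05, 0],
  [0, 0, 0.1, 0],
  [0, 0, 0.15, 0],
  [0, 0, 0.2, 0],
  [0, 0, 0.25, 0],
  [0, 0, 0.3, 0],
  [0, 0, 0.3, 0],
  [0, 0, 0.3, 0],
])

```text
clock: 11.83
position: [0.474, 0.278, 0.0437]
ee_rot: [0.0, -0.0, 1.0, 0.0]
contact_force: [0.3, -0.1, 0.9]
width: 0.0498
gripper_force: 0.0
```

Run:
```python
from h import *
plan(.4745,.278,.039)
p,d=eyes.get_image('side'); plan(.4745,.278,.039); cv2.imwrite('pics/c6.png',cv2.resize(p[130:230,180:300,::-1],None,fx=5,fy=5))
```

```text
t 11.83 pos [0.474  0.278  0.0437] rows: [-0.018 -0.001  0.188] turn 0.003 tilt [0.0002 0.0002] F [ 0.3 -0.1  0.9] w 0.0498 gf 0.0 q6 -1.17
t 11.88 pos [0.4741 0.278  0.0437] rows: [-0.016  0.     0.189] turn 0.002 tilt [0.0002 0.0002] F [ 0.1 -0.4  0.8] w 0.0499 gf 0.0 q6 -1.17
```

View pics/c6.png

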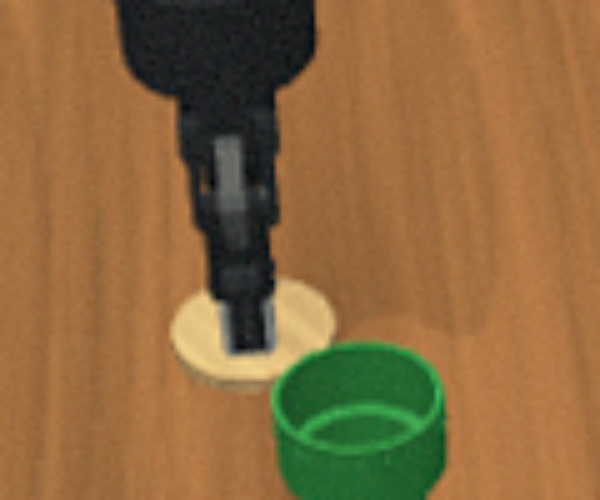

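Emit:
drive_tool([
  [0, 0, 0.04, 0],
  [0, 0, 0.08, 0],
  [0, 0, 0.12, 0],
  [0, 0, 0.15, 0],
  [0, 0, 0.15, 0],
  [0, 0, 0.15, 0],
  [0, 0, 0.15, 0],
  [0, 0, 0.15, 0],
])

```text
clock: 12.55
position: [0.4741, 0.278, 0.0399]
ee_rot: [0.0, -0.0, 1.0, 0.0]
contact_force: [0.3, -0.5, -0.4]
width: 0.0502
gripper_force: 0.0
```

Emit:
drive_tool([
  [0, 0, 0, 0],
  [0, 0, 0, 0],
  [0, 0, 0, 0],
  [0, 0, 0, 0],
  [0, 0, 0, 0],
  [0, 0, 0, 0],
  [0, 0, 0, 0],
  [0, 0, 0, 0],
], grip=10, newtons=30)

```text
clock: 13.22
position: [0.4742, 0.2781, 0.04]
ee_rot: [0.0, -0.0, 1.0, 0.0]
contact_force: [-0.1, -0.1, 2.2]
width: 0.0176
gripper_force: 29.5
```

Run:
```python
from h import *
plan(.4745+.0355,.278-.509,.20)
```

```text
t 13.22 pos [0.4742 0.2781 0.04  ] rows: [ -1.428 -20.362  -6.403] turn 0.003 tilt [0.0004 0.0002] F [-0.1 -0.1  2.2] w 0.0176 gf 29.451944503962295 q6 -1.17
```

Emit:
drive_tool([
  [0, 0, -0.1, 0],
  [0, 0, -0.5, 0],
  [0, 0, -1.3, 0],
  [0, 0, -2.5, 0],
  [0, 0, -3.9, 0],
  [0, 0, -5.4, 0],
  [0, 0, -6.6, 0],
  [0, 0, -7.2, 0],
])

```text
clock: 13.88
position: [0.4755, 0.2787, 0.2251]
ee_rot: [0.003, -0.0, 1.0, 0.002]
contact_force: [0.7, 0.5, -0.2]
width: 0.0177
gripper_force: 29.3
```

Emit:
drive_tool([
  [0, -0.4, 0, 0],
  [-0.1, -1.3, 0, 0],
  [-0.2, -2.6, 0, 0],
  [-0.3, -4.1, 0, 0],
  [-0.4, -5.6, 0, 0],
  [-0.5, -7.1, 0, 0],
  [-0.6, -8.6, 0, 0],
  [-0.7, -10, 0, 0],
])

```text
clock: 14.55
position: [0.49, 0.0256, 0.2188]
ee_rot: [-0.001, -0.0, 1.0, -0.0]
contact_force: [1.4, -0.3, -0.2]
width: 0.0176
gripper_force: 29.4
```

Emit:
drive_tool([
  [-0.1, -1.4, 0, 0],
  [-0.2, -2.9, 0, 0],
  [-0.3, -4.4, 0, 0],
  [-0.4, -5.9, 0, 0],
  [-0.5, -7.3, 0, 0],
  [-0.6, -8.6, 0, 0],
  [-0.7, -9.6, 0, 0],
  [-0.72, -10.2, 0, 0],
])

```text
clock: 15.22
position: [0.5086, -0.23, 0.2185]
ee_rot: [-0.001, 0.001, 1.0, -0.0]
contact_force: [0.2, 0.0, -0.5]
width: 0.0178
gripper_force: 29.4
```

Emit:
drive_tool([
  [0, -0.1, 0, 0],
  [0, -0.16, 0, 0],
  [0, -0.16, 0, 0],
  [0, -0.16, 0, 0],
  [0, -0.16, 0, 0],
  [0, -0.16, 0, 0],
  [0, -0.16, 0, 0],
  [0, -0.16, 0, 0],
])

```text
clock: 15.88
position: [0.5098, -0.2304, 0.22]
ee_rot: [0.0, -0.001, 1.0, 0.0]
contact_force: [-0.3, 0.6, -0.1]
width: 0.0174
gripper_force: 29.4
```

Run:
```python
from h import *
plan(.5097,-.231,.22)
p,d=eyes.get_image('side'); cv2.imwrite('pics/side7.png',p[...,::-1]); np.save('pics/side7.npy',d); im=p.astype(int)
b=(215,280,315,400); uv,P=cloud('side',d,b); c=im[b[1]:b[3],b[0]:b[2]].reshape(-1,3)
L=P[(P[:,2]>.165)&(P[:,2]<.205)&(c[:,0]>120)]
s=L[abs(L[:,2]-.194)<.003]; print('lid disc top',len(s),np.percentile(L[:,2],[2,50,98]),s[:,:2].min(0),s[:,:2].max(0),s[:,:2].mean(0))
A=np.c_[s[:,:2],np.ones(len(s))]; print('slope',np.linalg.lstsq(A,s[:,2],rcond=None)[0])
m=((P[:,2]>.187)&(P[:,2]<.2)&(c[:,0]>120)).reshape(b[3]-b[1],-1).astype(np.uint8)
h=cv2.convexHull(max(cv2.findContours(m,0,cv2.CHAIN_APPROX_NONE)[0],key=cv2.contourArea))[:,0]+b[:2]
print('disc',circ(plane('side',h,np.median(s[:,2]))))
R=P[(abs(P[:,2]-.157)<.002)&white(im[b[1]:b[3],b[0]:b[2]]).ravel()]; print('rim',circ(R))
cv2.imwrite('pics/c7.png',cv2.resize(p[270:410,190:350,::-1],None,fx=4,fy=4))
```

```text
t 15.88 pos [ 0.5098 -0.2304  0.22  ] rows: [ 0.003 -0.025 -0.001] turn 0.012 tilt [0.0002 0.    ] F [-0.3  0.6 -0.1] w 0.0174 gf 29.373463132797042 q6 -2.12
lid disc top 965 [0.18551484 0.19166015 0.1953463 ] [ 0.47515909 -0.26683804] [ 0.54225193 -0.2027209 ] [ 0.50862104 -0.23981866]
slope [-0.00083193 -0.0024093   0.19200141]
disc (array([ 0.5086, -0.2342]), np.float64(0.0347), 28)
rim (array([ 0.5081, -0.2343]), np.float64(0.0303), 131)
```

View pics/c7.png

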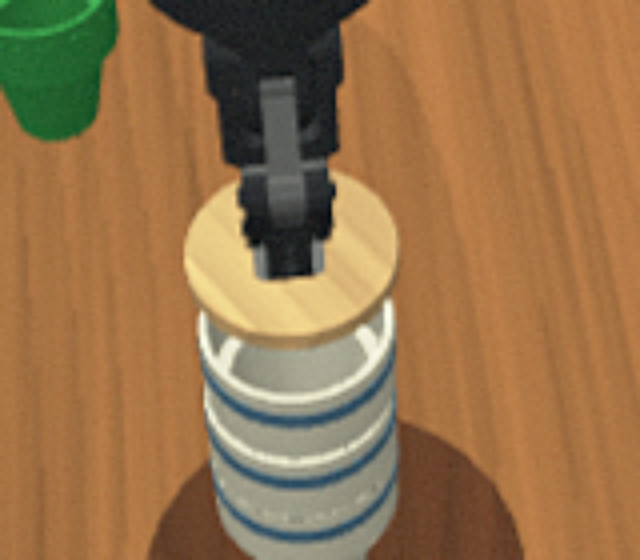

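Emit:
drive_tool([
  [0, 0, 0.1, 0],
  [0, 0, 0.25, 0],
  [0, 0, 0.4, 0],
  [0, 0, 0.55, 0],
  [0, 0, 0.7, 0],
  [0, 0, 0.82, 0],
  [0, 0, 0.9, 0],
  [0, 0, 0.94, 0],
])

```text
clock: 16.6
position: [0.5095, -0.2309, 0.1958]
ee_rot: [-0.0, -0.0, 1.0, 0.0]
contact_force: [-0.6, 0.4, -0.1]
width: 0.0179
gripper_force: 29.4
```

Emit:
drive_tool([
  [0, 0, 0.02, 0],
  [0, 0, 0.04, 0],
  [0, 0, 0.06, 0],
  [0, 0, 0.08, 0],
  [0, 0, 0.1, 0],
  [0, 0, 0.12, 0],
  [0, 0, 0.14, 0],
  [0, 0, 0.14, 0],
])

```text
clock: 17.27
position: [0.5096, -0.231, 0.1928]
ee_rot: [-0.0, -0.0, 1.0, 0.0]
contact_force: [0.1, 0.5, -0.1]
width: 0.0179
gripper_force: 29.4
```

Emit:
drive_tool([
  [0, 0, 0.01, 0],
  [0, 0, 0.02, 0],
  [0, 0, 0.03, 0],
  [0, 0, 0.04, 0],
  [0, 0, 0.05, 0],
  [0, 0, 0.06, 0],
  [0, 0, 0.06, 0],
  [0, 0, 0.06, 0],
])

```text
clock: 17.93
position: [0.51, -0.2311, 0.192]
ee_rot: [0.001, -0.0, 1.0, -0.0]
contact_force: [-0.5, 0.4, 5.6]
width: 0.018
gripper_force: 29.9
```

Emit:
drive_tool([
  [0, 0, 0, 0],
  [0, 0, 0, 0],
  [0, 0, 0, 0],
  [0, 0, 0, 0],
  [0, 0, 0, 0],
  [0, 0, 0, 0],
  [0, 0, 0, 0],
  [0, 0, 0, 0],
], grip=50)

```text
clock: 18.6
position: [0.5097, -0.231, 0.1913]
ee_rot: [-0.0, -0.0, 1.0, 0.0]
contact_force: [-0.4, -0.5, 1.2]
width: 0.0499
gripper_force: 0.0
```

Emit:
drive_tool([
  [0, 0, -0.1, 0],
  [0, 0, -0.4, 0],
  [0, 0, -0.9, 0],
  [0, 0, -1.5, 0],
  [0, 0, -2.1, 0],
  [0, 0, -2.7, 0],
  [0, 0, -3.1, 0],
  [0, 0, -3.3, 0],
])

```text
clock: 19.27
position: [0.5103, -0.2314, 0.276]
ee_rot: [0.001, -0.0, 1.0, -0.001]
contact_force: [-1.0, 0.6, 0.1]
width: 0.0502
gripper_force: 0.0
```

Emit:
drive_tool([
  [0, 0.5, 0, 0],
  [0, 1.5, 0, 0],
  [0, 3, 0, 0],
  [0, 4.6, 0, 0],
  [0, 6.2, 0, 0],
  [0, 7.4, 0, 0],
  [0, 8, 0, 0],
  [0, 8, 0, 0],
])

```text
clock: 19.93
position: [0.5082, -0.0267, 0.2731]
ee_rot: [-0.001, -0.002, 1.0, 0.001]
contact_force: [0.4, 0.4, -0.5]
width: 0.0499
gripper_force: 0.0
```

Run:
```python
from h import *
plan(.51,-.03,.27)
for n,b in dict(side=(215,280,315,400),top=(405,250,475,325)).items():
    p,d=eyes.get_image(n); im=p.astype(int); uv,P=cloud(n,d,b); c=im[b[1]:b[3],b[0]:b[2]].reshape(-1,3)
    s=P[(abs(P[:,2]-.166)<.004)]; A=np.c_[s[:,:2],np.ones(len(s))]
    print(n,'disc top z',np.median(s[:,2]).round(4),'slope',np.linalg.lstsq(A,s[:,2],rcond=None)[0][:2].round(4),'centre',((s[:,:2].min(0)+s[:,:2].max(0))/2).round(4))
    if n=='side': cv2.imwrite('pics/c8.png',cv2.resize(p[290:430,190:350,::-1],None,fx=4,fy=4))
```

```text
t 19.93 pos [ 0.5082 -0.0267  0.2731] rows: [-0.07  -0.131  0.122] turn 0.045 tilt [-0.0021  0.0028] F [ 0.4  0.4 -0.5] w 0.0499 gf 0.0 q6 -1.77
side disc top z 0.164 slope [-0.0017 -0.0039] centre [ 0.5087 -0.2329]
top disc top z 0.1658 slope [ 0.0051 -0.0015] centre [ 0.511  -0.2314]
```

View pics/c8.png

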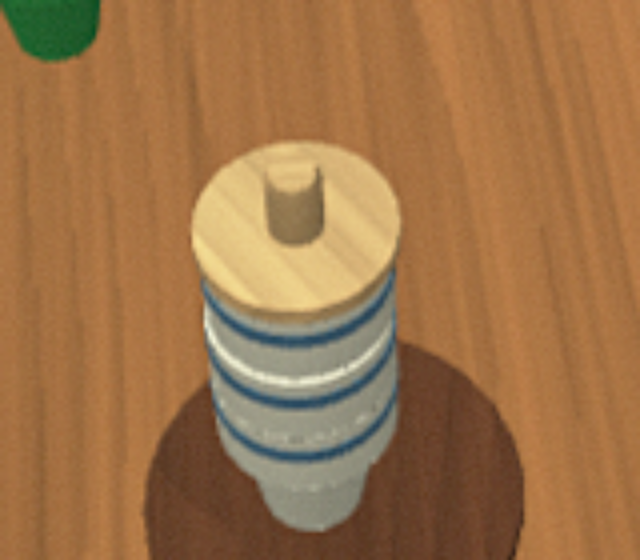

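The lid sits level and centred on the stack of three cups: its disc top is at about 165 mm (166 mm expected), and the arm is clear.

```bash
python3 -c "
from rig import order; print(order.sign_off())"
```

```text
the job is handed in; nothing more can be done
None
```

The loose cup is nested upright in the stack with the lid seated level on top; the job was handed in at about 20 s, with no verdict shown.

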